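# Clamp the back-door light batteries

### The job

The two batteries for the back-door lights are loose in their tray. Swing the hold-down bar square across both of them, then turn the wing nut down on it clockwise, in short turns between the two capped posts, until it is firmly hand-tight by feel, about a quarter of a newton metre and not so hard that the lids crack. Do not lean on the posts, leave everything else where it stands, and let go at the end.

Things in the scene. Friction and masses are not known exactly. Their poses are not given: they have to be found in the camera images.
- rig: Steel tray with two grey 12 V batteries, screwed to the shelf. Each is 90 mm (x) by 70 mm (y), flat lid 105 mm above the shelf, one either side of a 16 mm gap along x. Origin: at shelf height under the stud in the gap's middle; z up, y across both batteries. Brass link straps cross the gap at x = +-36 mm, nothing on them above 112 mm but the two posts. Over the lids (+y, -y) fingers have free room.
- bar: Flat steel hold-down bar, 130 mm long (y), 25 mm wide (x), on two rubber feet on the lids: underside 108 mm, top 114 mm above the shelf. A loose 13 mm hole in its middle is on the stud, under the nut: it swings about the stud until clamped. Origin: its middle, 105 mm up. It starts 0.3 to 0.6 rad askew (yaw larger than the tray's); square is its y axis along the tray's y axis.
- nut_mid (a point): Centre of the wing nut's grip, on the stud's axis, half-way up its wings (134 mm above the shelf). Four wings form a cross along this point's x and y axes: 40 mm from tip to tip, 8 mm thick, flat ends, from 10 mm below to 10 mm above the point. Soft rubber over a steel core: it twists 0.1 rad at 0.25 N m and springs back. The wings clear all; fingers round their tips meet the posts.
- nut: Steel core of the wing nut: washer face 26 mm across under the wings; origin at its underside. Right-hand thread, 3 mm a turn: clockwise from above tightens, and it holds when let go. It starts 0.2 to 1.2 mm above the bar (unseen) and turns freely at 0.03 N m; on the bar the resistance climbs by about 0.25 N m a radian. 0.25 N m is right; under 0.15 is slack, over 0.35 may crack the lids.
- post_front: Capped power post on the tray's -x side, 38 mm from the stud's axis: black, upright, 14 mm thick (17 mm at the foot), top 145.5 mm above the shelf, over the wings' tops. Origin: centre of its foot, 107.5 mm up. It bends if leaned on. Fingers across two wing tips can swing about 50 degrees either side of the tray's y axis between the posts; then take the next two wings.
- post_back: The same capped post on the tray's +x side, 38 mm from the stud's axis.
- bulb_a: one of three round LED bulbs in pale plastic, standing on its screw base; globe 60 mm across, 105 mm tall; origin at the centre of its foot. A bystander, beside the battery tray.
- bulb_b: second LED bulb, the same shape and size, standing on its base; origin at the centre of its foot. A bystander.
- bulb_c: third LED bulb, the same shape and size, standing on its base; origin at the centre of its foot. A bystander.
- headlamp: yellow rubberised headlamp body, 40 x 64 x 44 mm, round lens on one side; origin at the centre of its underside. A bystander, beside the battery tray.
- bowl: small white ceramic bowl of screw caps, 104 mm across, 40 mm high; origin at the centre of its underside. A bystander.
- driver: screwdriver, 170 mm long, lying in front of the battery tray; origin half-way along, on the shelf. A bystander.
Mind the look-alikes: they are no part of the job. Of the things shaped like the bar, the steel one is meant.

How it is judged:
On the way, in this order (a step that is already met when the one before it is completed fails the run):
1. the hold-down bar is square across both batteries (angle between the y axis of bar and the y axis of rig, either way round below 0.1 rad), for 0.3 s.
2. the nut bites on the bar (contact force between nut and bar above 10 N), for 0.2 s.
At the end, for the whole second after the job is handed in: The nut presses on the bar with 20 to 65 N (about 0.15 to 0.4 N m of turning resistance), and the bar lies within 0.12 rad of square across the batteries (contact force between nut and bar between 20 and 65 N and angle between the y axis of bar and the y axis of rig, either way round below 0.12 rad); the robot touches nothing.
It fails at once if the nut is overtightened (the lids crack) (contact force between nut and bar above 65 N).
It fails at once if a capped post is leaned on with over 15 N (contact force between any of the fingers, the arm and post_front above 15 N or contact force between any of the fingers, the arm and post_back above 15 N).
It fails at once if a bystander is shifted by over 30 mm or knocked over (distance of any of bulb_a, bulb_b, bulb_c, headlamp, bowl, driver from where it was at the start of the episode above 0.03 m or angle between any of bulb_a, bulb_b, bulb_c, headlamp, bowl's own z axis and vertical above 0.6 rad).
It also fails if it takes over 72 s, if anything falls off the work surface, if the arm or the gripper's body presses on something with over 40 N, if the wrist force passes 120 N, or if a joint passes its speed limit or range.

### The arm

A 6-joint arm with a two-finger parallel gripper is mounted at the origin on the work surface. World frame = base frame: x ahead of the robot, y to its left, z up, the work surface at z = 0. Lengths are in m, angles in rad, forces in N, time in s.
With the tool pointing down it reaches from about 0.425 to 0.95 m from the base axis. Payload 14.7 kg.
Tool frame: the origin (TCP) lies at the very end of the fingers, on their centre line; the grasp point (between the pads) lies 19 mm behind it; y points along the fingers, x is the direction in which the jaws open and shut, and the axes are right-handed (so a half turn about y gives the same grasp; the last joint's range is limited). The gripper opens to 85 mm and grips with 20 to 120 N. Pads are 22 mm wide; open, the fingers measure 114 mm over their backs; the gripper's body (76 mm by 85 mm) begins 54 mm behind the grasp point. The pads swing forward as they close: fully open they stand 13 mm farther back than shut.
Start: joints at [-0.047, 0.48, 1.596, -0, 1.065, -0.047], TCP at [0.65, 0, 0.231] pointing down, gripper open.
Joint ranges: [-2.75, 2.75], [-0.82, 2.05], [0.23, 2.67], [-1.56, 4.7], [0.09, 2.69], [-2.92, 2.92]. Speed limits (rad/s): [1.89, 1.89, 2.39, 3.01, 3.01, 3.01].

### API

Orientations are given as [roll, pitch, yaw] about the fixed x, y, z axes, in that order (R = Rz(yaw) Ry(pitch) Rx(roll)).
In Python, from workcell import robot gives the robot as it stands.
- The arm moves only by the tool arm_command, never from a script. Its arguments are lists of equal length, an entry for each row: "slide": the shift along the world's x, y, z as a fraction of full scale, a list of three; "roll": the turn about the world's z as a fraction of full scale; "claw": the finger opening in mm, from 0 to 85.4. A call has 1 to 5 rows; each row shifts and turns the pose as measured when the row begins; what a row does not reach is not made up. Full scale, the value 1, is 0.05 m for a shift and 360 degrees for a turn. A row lasts 1/10 s, in which the tool goes at most 50 mm and 8.59 degrees, less where a joint would pass 70% of its speed; a pose out of reach is approached as far as the arm can. A call with a number of a shift or a turn outside -1 to 1 is refused whole. A call with a gripper value outside its range is refused whole. The fingers move at their own pace and stop on an object; "newtons" is the grip in N (left out, the last holds). Time passes only in rows, so rows that do not move let the fingers close. It gives the time, the measured TCP pose, the force and the opening at its end, in the units of the state.
- robot.state(): the state, without advancing time (a new reading comes with each control period).
- robot.capture(name): name is "scene" or "side" or "wrist"; returns the picture (420x560x3 uint8, blue, green, red); there is no depth.
- robot.calibration(name): a dict with "camera_matrix" (3x3 intrinsics, pixels), "world_to_cam" (4x4, takes a point from world to camera coordinates). Camera axes: x right, y up, looking along -z (the intrinsics and any distortion apply to the point x, -y, -z); pixel columns grow to the right and rows downward; lengths in m; the calibration is good to about 2 mm. A picture is of the moment at which its call begins: read the wrist's pose just before it. calibration takes no time and is no camera call; for the wrist camera it gives the pose at the moment of the call.
- robot.close_job(): hands the job in, once; it reports no verdict.
The state is a dict: "time_s": time; "joints": joint angles; "dq": joint speeds; "joint_efforts": joint torques, N m; "eef_pos": TCP position; "eef_rot": TCP orientation; "wrist_force": force on the tool from outside, world axes, zero at the start; "moment": the same for the moment, N m; "grip_width": finger opening in m.
Only numpy, scipy, OpenCV 4.12 (cv2) and the standard library are available. Lean on these libraries where they do the work, as an engineer would, in place of code of your own. Each camera call takes 0.05 s, during which the arm holds its last target. There are 200 camera calls.

## Working session

There is one attempt and no reset: what is moved stays moved. The work goes in short steps, Python scripts to look and compute and a tool call to move; the robot and the scene stay as the last step left them, time stands still between calls to the robot, and variables do not carry over. Pictures are saved under pics/ and viewed, about 8 in all and at most 12, crops included, and the job is handed in when it is done.

Besides the shell and the picture viewer there is one more tool, called after "Emit:" by a JSON object that holds its "name" and its "arguments". arm_command: Moves the arm, as the interface text tells. Shift numbers are shares of 0.05 m and turn numbers shares of 360 degrees, none past 1 either way. Its arguments: {"type":"object","properties":{"slide":{"type":"array","items":{"type":"array","items":{"type":"number","minimum":-1,"maximum":1}}},"roll":{"type":"array","items":{"type":"number","minimum":-1,"maximum":1}},"claw":{"type":"array","items":{"type":"number"}},"newtons":{"type":"number"}},"required":["slide","roll","claw"]}

```bash
mkdir -p pics; ls
cat > h.py <<'E'
from workcell import robot
import numpy as np, cv2
def proj(name,P,c=None):
    c=c or robot.calibration(name);K=np.array(c["camera_matrix"]);T=np.array(c["world_to_cam"])
    P=np.atleast_2d(P);q=P@T[:3,:3].T+T[:3,3];q=q*[1,-1,-1];p=q@K.T
    return p[:,:2]/p[:,2:]
def ray(name,uv,z,c=None):
    c=c or robot.calibration(name);K=np.array(c["camera_matrix"]);T=np.array(c["world_to_cam"])
    uv=np.atleast_2d(uv).astype(float)
    d=np.c_[uv,np.ones(len(uv))]@np.linalg.inv(K).T*[1,-1,-1]
    d=d@T[:3,:3];o=-T[:3,:3].T@T[:3,3]
    return o+d*((z-o[2])/d[:,2])[:,None]
E
python3 - <<'E'
from h import *
for n in ["scene","side","wrist"]:
    c=robot.calibration(n);print(n,c);cv2.imwrite(f"pics/{n}0.png",robot.capture(n))
print(robot.state())
a=[cv2.imread(f"pics/{n}0.png") for n in ["scene","side","wrist"]]
cv2.imwrite("pics/all0.png",cv2.resize(np.vstack([np.hstack(a[:2]),np.hstack([a[2],a[2]*0])]),(800,600)))
E
```

```text
pics
scene {'camera_matrix': array([[525.29725426,   0.        , 282.84428499],
       [  0.        , 525.29725426, 208.41269769],
       [  0.        ,   0.        ,   1.        ]]), 'world_to_cam': array([[ 0.65874295,  0.75235638,  0.00419563, -0.38770192],
       [-0.43434819,  0.37573832,  0.81863445,  0.14584866],
       [ 0.61432839, -0.54109204,  0.5742996 , -1.60525412],
       [ 0.        ,  0.        ,  0.        ,  1.        ]])}
side {'camera_matrix': array([[482.71306357,   0.        , 275.75944361],
       [  0.        , 482.71306357, 204.91386912],
       [  0.        ,   0.        ,   1.        ]]), 'world_to_cam': array([[ 0.83038212, -0.55675472, -0.02212962, -0.45956842],
       [ 0.34094058,  0.47628676,  0.81050012, -0.27974155],
       [-0.44070972, -0.68056969,  0.58532029, -1.10795329],
       [ 0.        ,  0.        ,  0.        ,  1.        ]])}
wrist {'camera_matrix': array([[300.63790505,   0.        , 276.61897281],
       [  0.        , 300.63790505, 209.81978299],
       [  0.        ,   0.        ,   1.        ]]), 'world_to_cam': array([[ 9.99998073
[... 297 characters left out ...]
       1.00000000e+00]])}
{'time_s': 0.15, 'joints': array([-4.65914098e-02,  4.80725001e-01,  1.59671320e+00,  4.08509099e-05,
        1.06507688e+00, -4.65969159e-02]), 'dq': array([-0.00042782, -0.00153614,  0.00065701, -0.00010747, -0.00017209,
        0.00062312]), 'joint_efforts': array([-4.27572886e-04, -9.51149726e+01, -4.30458927e+01, -2.65440685e-04,
        8.19593843e-03, -1.37463962e-04]), 'eef_pos': array([6.49703529e-01, 5.36889985e-05, 2.30801595e-01]), 'eef_rot': array([-1.57071768e+00,  9.19763313e-04, -1.42639189e-05]), 'wrist_force': array([-0.2192469 ,  0.03812583,  0.97595034]), 'moment': array([-0.0184679 , -0.04437535, -0.01584435]), 'grip_width': 0.08547135623370941}
```

View pics/all0.png

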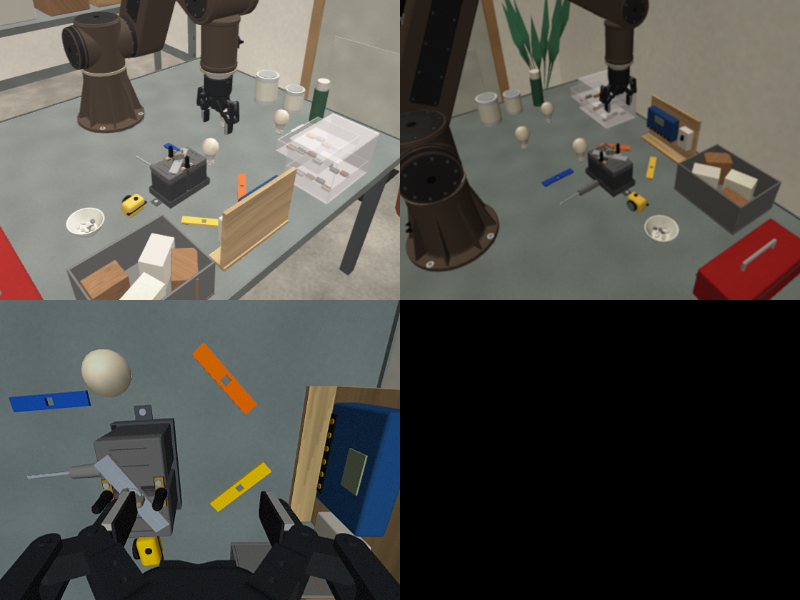

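View pics/scene0.png

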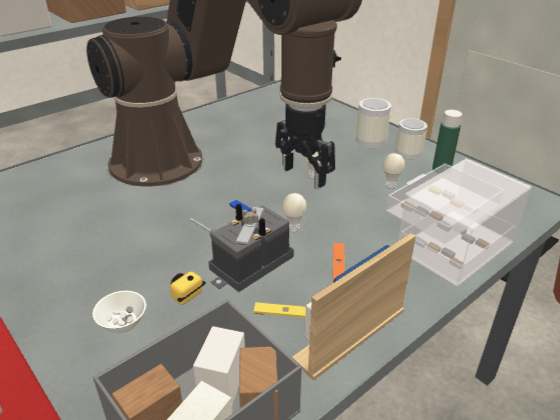

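The wrist view (lower left in the montage) shows the grey steel bar on the batteries at about (130,490). The look-alikes lie flat on the shelf: blue (50,400), orange (225,378) and yellow (240,487). I choose the steel bar under the nut. Next is one close crop of all three cameras.

Run:
```python
import cv2,numpy as np
s=cv2.imread("pics/scene0.png")[185:285,195:305];d=cv2.imread("pics/side0.png")[180:280,255:365];w=cv2.imread("pics/wrist0.png")[150:360,110:290]
r=lambda a,x,y:cv2.resize(a,(x,y),interpolation=cv2.INTER_CUBIC)
cv2.imwrite("pics/crop1.png",np.hstack([np.vstack([r(s,330,300),r(d,330,300)]),r(w,470,600)[:, :470]]))
```

```text
(no output)
```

View pics/crop1.png

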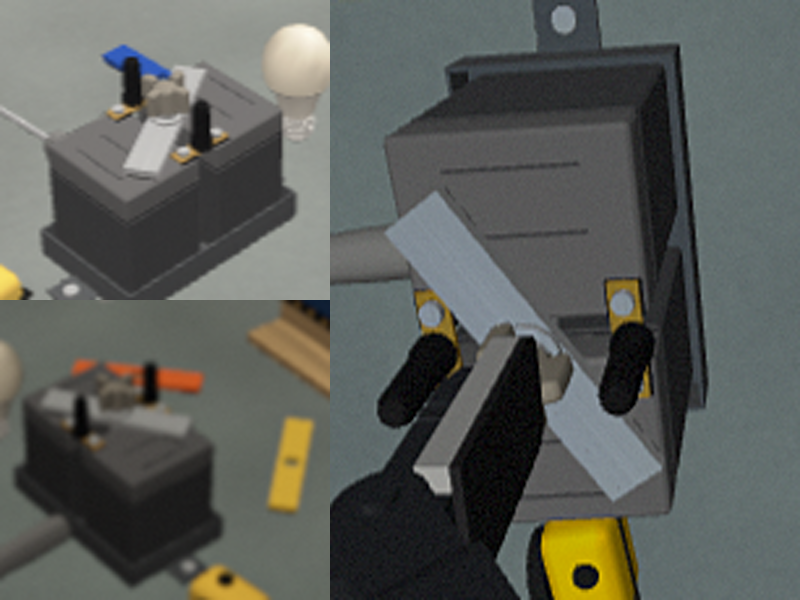

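Run:
```python
from h import *
w=lambda p:np.array([[110+(x-330)/2.611,150+y/2.857] for x,y in p])
s=lambda p:np.array([[195+x/3,185+y/3] for x,y in p])
d=lambda p:np.array([[255+x/3,180+(y-300)/3] for x,y in p])
pr=lambda n,a:print(n,np.round(a[:,:2]*1000).tolist())
b=ray("wrist",w([(437,190),(387,236),(612,500),(661,466)]),.114);pr("bar",b)
v=(b[0]+b[1]-b[2]-b[3])/2;print("bar mid",b.mean(0),"len",np.linalg.norm(v),"yaw",np.arctan2(-v[0],v[1]))
l=ray("wrist",w([(387,136),(634,122),(668,513)]),.105);pr("lid",l)
v=l[1]-l[0];print("lid w",np.linalg.norm(v),"yaw",np.arctan2(v[1],v[0]));v=l[1]-l[2];print("lid len",np.linalg.norm(v),"yaw",np.arctan2(-v[0],v[1]))
pr("post scene top",ray("scene",s([(131,60),(201,103)]),.1445))
pr("post side top",ray("side",d([(81,399),(150,366)]),.1445))
pr("post wrist top",ray("wrist",w([(398,408),(616,400)]),.1455))
pr("lid scene",ray("scene",s([(45,147),(128,202),(283,118)]),.105))
pr("lid side",ray("side",d([(140,488),(212,437),(25,393)]),.105))
pr("bolts wrist",ray("wrist",w([(431,314),(623,303)]),.111))
pr("headlamp",ray("wrist",w([(585,560)]),.03))
```

```text
bar [[535.0, -10.0], [515.0, -26.0], [589.0, -131.0], [609.0, -116.0]]
bar mid [ 0.56210959 -0.07085903  0.114     ] len 0.128590523548218 yaw 0.6167550612275072
lid [[516.0, 5.0], [604.0, 10.0], [610.0, -144.0]]
lid w 0.08847518225724828 yaw 0.05435603109246206
lid len 0.15402114083387483 yaw 0.03976569074691375
post scene top [[526.0, -75.0], [601.0, -70.0]]
post side top [[525.0, -76.0], [599.0, -72.0]]
post wrist top [[526.0, -71.0], [600.0, -68.0]]
lid scene [[526.0, -156.0], [615.0, -148.0], [613.0, -3.0]]
lid side [[525.0, -159.0], [614.0, -141.0], [519.0, 3.0]]
bolts wrist [[525.0, -56.0], [598.0, -52.0]]
headlamp [[552.0, -236.0]]
```

The stud comes out at about (0.5625, -0.072), tray yaw about 0.055 and bar yaw about 0.617. The three views agree within 3 mm, and the lengths match the given sizes: bar 129 mm, lid 88 mm wide, posts 75 mm apart. I'll straddle the bar's +y end aligned with it, swing it about the stud, and then close on it squarely.

Emit:
{"name": "arm_command", "arguments": {"slide": [[-0.5,-0.1,-0.1],[-0.5,-0.1,-0.1],[-0.5,-0.1,-0.1],[-0.5,-0.1,-0.1],[-0.42,-0.1,0]], "roll": [0.0196,0.0196,0.0196,0.0196,0.0196], "claw": [45,45,45,45,45], "newtons": 20}}

```text
time_s: 0.65
eef_pos: [0.5261, -0.025, 0.2086]
eef_rot: [-1.569, 0.001, 0.637]
wrist_force: [0.6, -0.5, 0.1]
grip_width: 0.0449
```

Run:
```python
from h import *
c=robot.calibration("wrist");i=robot.capture("wrist");cv2.imwrite("pics/w1.png",i)
for n,P in dict(stud=[.5625,-.072,.134],tcp=[.526,-.025,.2086],end=[.529,-.0247,.114]).items():
    p=proj("wrist",P,c)[0];print(n,p)
np.save("w1.npy",c,allow_pickle=True)
```

```text
stud [276.33714333 288.3108932 ]
tcp [273.49364229 270.33064162]
end [277.86389342 214.90074892]
```

View pics/w1.png

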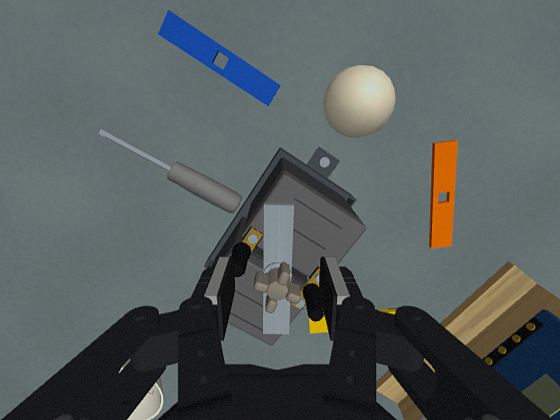

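The wrist view shows the bar upright in the image at u 264-293, with its far end at v=205. The nut's cross is at (278,288), as predicted, and the posts are at (240,257) and (315,300). The gripper is aligned with the bar, so I go down.

Emit:
{"name": "arm_command", "arguments": {"slide": [[0.06,0,-0.6],[0,0,-0.6],[0,0,-0.5],[0,0,-0.25],[0,0,-0.1]], "roll": [0,0,0,0,0], "claw": [45,45,45,45,45]}}

```text
time_s: 1.2
eef_pos: [0.5259, -0.0258, 0.1043]
eef_rot: [-1.57, 0.0, 0.645]
wrist_force: [0.5, -0.3, 0.1]
grip_width: 0.0447
```

Emit:
{"name": "arm_command", "arguments": {"slide": [[0.106,0.076,0.04],[0.124,0.068,0],[0.13,0.052,0],[0.15,0.038,0],[0.152,0.02,0]], "roll": [-0.0188,-0.0188,-0.0188,-0.0188,-0.0188], "claw": [45,45,45,45,45]}}

```text
time_s: 1.7
eef_pos: [0.5593, -0.0127, 0.1067]
eef_rot: [-1.569, 0.002, 0.032]
wrist_force: [-0.4, -0.5, -0.0]
grip_width: 0.045
```

Emit:
{"name": "arm_command", "arguments": {"slide": [[0,0,0],[0,0,0],[0,0,0],[0,0,0],[0,0,0]], "roll": [0.003,0,0,0,0], "claw": [30,24,24,24,24]}}

```text
time_s: 2.2
eef_pos: [0.5595, -0.0126, 0.1076]
eef_rot: [-1.569, 0.002, 0.059]
wrist_force: [0.2, 1.2, 0.3]
grip_width: 0.0244
```

Emit:
{"name": "arm_command", "arguments": {"slide": [[0,0,0],[0,0,0],[0,0,0.2],[0,0,0.6],[0,0,0.7]], "roll": [0,0,0,0,0], "claw": [45,45,45,45,45]}}

```text
time_s: 2.7
eef_pos: [0.5564, -0.0126, 0.1818]
eef_rot: [-1.568, 0.009, 0.061]
wrist_force: [0.9, -1.0, 1.1]
grip_width: 0.0449
```

Emit:
{"name": "arm_command", "arguments": {"slide": [[0.05,0.0,0.6],[0.05,0,0.2],[0,0,0]], "roll": [0,0,0], "claw": [70,70,70]}}

```text
time_s: 3.0
eef_pos: [0.5635, -0.0128, 0.2295]
eef_rot: [-1.569, 0.002, 0.061]
wrist_force: [0.3, -1.2, -0.9]
grip_width: 0.07
```

Run:
```python
from h import *
c=robot.calibration("wrist");i=robot.capture("wrist");cv2.imwrite("pics/w2.png",i);np.save("w2.npy",c,allow_pickle=True)
p=proj("wrist",[.5625,-.072,.125],c)[0];print(p,robot.state()["eef_pos"])
x,y=[int(v) for v in np.round(p)];x0,y0=x-80,y-80;print(x0,y0)
cv2.imwrite("pics/w2c.png",cv2.resize(i[y0:y0+120,x0:x0+160],(800,600),interpolation=cv2.INTER_CUBIC))
```

```text
[270.87828578 270.38669673] [ 0.56308111 -0.0128249   0.22874224]
191 190
```

View pics/w2c.png

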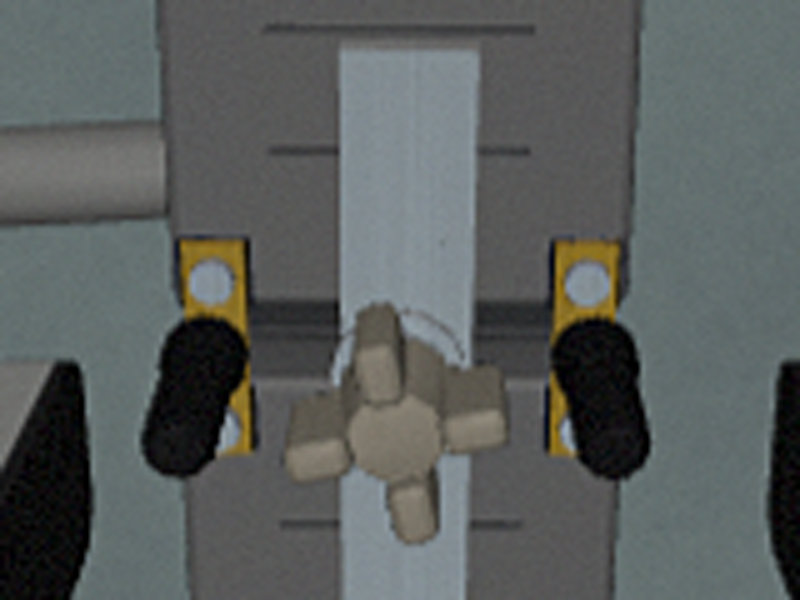

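The bar now runs parallel to the lid edges and slots. The nut's four wing-tip top edges are at about (377,346), (416,530), (290,464) and (505,427) in the crop.

Run:
```python
from h import *
c=np.load("w2.npy",allow_pickle=True).item()
f=lambda p,z:ray("wrist",np.array(p)/5+[191,190],z,c)
t=f([(377,346),(416,532),(290,464),(505,427)],.144);print(t.round(4)[:,:2]);print("mids",(t[0]+t[1])/2,(t[2]+t[3])/2)
d=t[0]-t[1];e=t[3]-t[2];print(np.linalg.norm(d),np.linalg.norm(e),np.arctan2(-d[0],d[1]),np.arctan2(e[1],e[0]))
p=f([(180,443),(612,443)],.1455);print("posts",p,p.mean(0),np.arctan2(*(p[1]-p[0])[[1,0]]))
b=f([(340,50),(480,50),(466,600),(342,600)],.114);print("bar",b.round(4)[:,:2]);m=(b[0]+b[1]-b[2]-b[3])/2;print("bar yaw",np.arctan2(-m[0],m[1]))
l=f([(160,0),(190,600),(638,0),(612,600)],.105);m=(l[0]+l[2]-l[1]-l[3])/2;print("lid",l.round(4),np.arctan2(-m[0],m[1]))
```

```text
[[ 0.5579 -0.0507]
 [ 0.5667 -0.0869]
 [ 0.5439 -0.0745]
 [ 0.5808 -0.0649]]
mids [ 0.56228581 -0.06881756  0.144     ] [ 0.562348   -0.06971077  0.144     ]
0.037285653250307714 0.03808539549122974 0.2376566133542348 0.2568944698146369
posts [[ 0.52496785 -0.07065987  0.1455    ]
 [ 0.59926196 -0.06594468  0.1455    ]] [ 0.5621149  -0.06830227  0.1455    ] 0.06338148640076921
bar [[ 0.548  -0.0078]
 [ 0.5731 -0.0062]
 [ 0.5787 -0.1229]
 [ 0.5535 -0.1245]]
bar yaw 0.047659214167043065
lid [[ 0.5142 -0.003   0.105 ]
 [ 0.5213 -0.1333  0.105 ]
 [ 0.6018  0.0025  0.105 ]
 [ 0.6101 -0.1277  0.105 ]] 0.05905456276546849
```

Bar is within about 0.01 rad of square. The nut centre is about (0.5623, -0.070) and the wing yaw about 0.247. I turn the tool to yaw about 1.82 above the nut.

Emit:
{"name": "arm_command", "arguments": {"slide": [[0,-0.23,0],[0,-0.23,0],[0,-0.23,0],[0,-0.23,0],[0,-0.22,0]], "roll": [0.0234,0.0234,0.0234,0.0234,0.0234], "claw": [58,58,58,58,58]}}

```text
time_s: 3.55
eef_pos: [0.5591, -0.0699, 0.2221]
eef_rot: [-1.563, 0.009, 0.812]
wrist_force: [-0.6, 0.8, -0.9]
grip_width: 0.058
```

Emit:
{"name": "arm_command", "arguments": {"slide": [[0,0,0],[0,0,0],[0,0,0],[0,0,0],[0,0,0]], "roll": [0.0234,0.0234,0.0234,0.0234,0.0234], "claw": [58,58,58,58,58]}}

```text
time_s: 4.05
eef_pos: [0.5544, -0.0711, 0.2137]
eef_rot: [-1.551, 0.011, 1.562]
wrist_force: [-0.3, -0.4, 0.2]
grip_width: 0.0582
```

Emit:
{"name": "arm_command", "arguments": {"slide": [[0.08,0,0],[0.08,0,0],[0,0,0]], "roll": [0.02,0.02,0], "claw": [58,58,58]}}

```text
time_s: 4.35
eef_pos: [0.5596, -0.0707, 0.2089]
eef_rot: [-1.544, 0.008, 1.828]
wrist_force: [0.7, 0.7, -0.0]
grip_width: 0.0581
```

Emit:
{"name": "arm_command", "arguments": {"slide": [[0.05,0.01,-0.5],[0.03,0,-0.5],[0.03,0,-0.3],[0.02,0,-0.1],[0,0,0]], "roll": [0,0,0,0,0], "claw": [58,58,58,58,58]}}

```text
time_s: 4.85
eef_pos: [0.5629, -0.0697, 0.1328]
eef_rot: [-1.538, 0.006, 1.809]
wrist_force: [0.0, 0.8, 0.9]
grip_width: 0.058
```

Emit:
{"name": "arm_command", "arguments": {"slide": [[0,-0.005,-0.15],[0,0,-0.08],[0,0,0],[0,0,0],[0,0,0]], "roll": [0.001,0,0,0,0], "claw": [58,58,50,38,38], "newtons": 25}}

```text
time_s: 5.35
eef_pos: [0.5636, -0.071, 0.1223]
eef_rot: [-1.54, 0.008, 1.813]
wrist_force: [-2.4, -0.9, -7.6]
grip_width: 0.0394
```

Emit:
{"name": "arm_command", "arguments": {"slide": [[0,0,0],[0,0,0],[0,0,0]], "roll": [0,0,0], "claw": [36,36,36]}}

```text
time_s: 5.65
eef_pos: [0.5635, -0.071, 0.1223]
eef_rot: [-1.54, 0.008, 1.813]
wrist_force: [0.4, -2.4, -5.4]
grip_width: 0.0394
```

Run:
```python
from h import *
s=robot.state();print(s)
cv2.imwrite("pics/g1.png",np.vstack([np.hstack([cv2.resize(robot.capture("scene")[170:290,180:320],(400,343)),cv2.resize(robot.capture("side")[170:290,240:380],(400,343))])]))
```

```text
{'time_s': 5.65, 'joints': array([-0.16580159,  0.51247493,  1.86606056, -0.02769026,  0.78791085,
       -1.95891527]), 'dq': array([ 0.00071045, -0.00177242,  0.00099083,  0.00034504, -0.00130916,
       -0.00010032]), 'joint_efforts': array([ 7.20807351e-01, -9.09533715e+01, -3.36810100e+01,  1.28507889e-01,
        4.71509993e-01,  3.44567728e-03]), 'eef_pos': array([ 0.5635048 , -0.07097099,  0.12230004]), 'eef_rot': array([-1.54037317,  0.00823652,  1.81301425]), 'wrist_force': array([ 0.40528433, -2.3550867 , -5.44748066]), 'moment': array([-0.08306335, -0.11163367,  0.04492983]), 'grip_width': 0.039402482973101983}
```

View pics/g1.png

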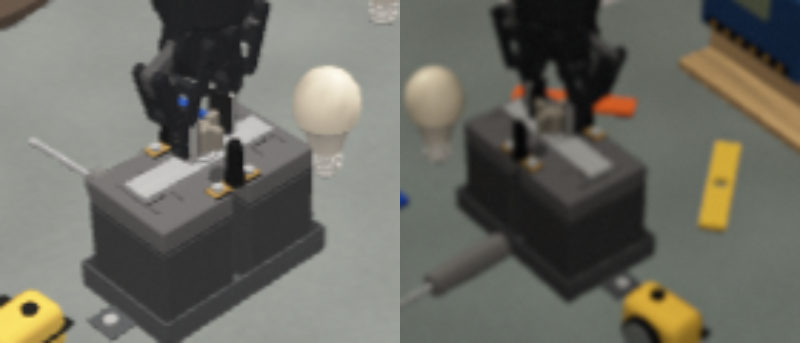

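Gripped at 39.4 mm, which matches the wing span. I start turning clockwise and watch the forces.

Emit:
{"name": "arm_command", "arguments": {"slide": [[0,0,0],[0,0,0],[0,0,0]], "roll": [-0.015,-0.015,0], "claw": [36,36,36]}}

```text
time_s: 6.05
eef_pos: [0.5636, -0.0715, 0.1222]
eef_rot: [-1.54, 0.009, 1.619]
wrist_force: [-0.3, -0.7, -6.1]
grip_width: 0.0394
```

```bash
cat > s.py <<'E'
from h import *
s=robot.state();print(s["time_s"],s["eef_pos"].round(4),s["eef_rot"].round(3),"F",s["wrist_force"].round(1),"M",s["moment"].round(3),s["grip_width"].round(4))
E
python3 s.py
```

```text
Traceback (most recent call last):
  File "s.py", line 2, in <module>
    s=robot.state();print(s["time_s"],s["eef_pos"].round(4),s["eef_rot"].round(3),"F",s["wrist_force"].round(1),"M",s["moment"].round(3),s["grip_width"].round(4))
                                                                                                                                         ^^^^^^^^^^^^^^^^^^^^^
AttributeError: 'float' object has no attribute 'round'
```

```bash
sed -i 's/,s\["grip_width"\].round(4)/,round(s["grip_width"],4)/' s.py; python3 s.py
```

```text
6.05 [ 0.5636 -0.0715  0.1222] [-1.54   0.009  1.619] F [-0.3 -0.7 -6.1] M [ 0.055 -0.117  0.015] 0.0394
```

Emit:
{"name": "arm_command", "arguments": {"slide": [[0,0,0],[0,0,0],[0,0,0],[0,0,0]], "roll": [-0.016,-0.016,-0.016,0], "claw": [36,36,36,36]}}

```text
time_s: 6.45
eef_pos: [0.5635, -0.0723, 0.1221]
eef_rot: [-1.54, 0.01, 1.32]
wrist_force: [0.6, -0.5, -6.1]
grip_width: 0.0396
```

```bash
python3 s.py
```

```text
6.45 [ 0.5635 -0.0723  0.1221] [-1.54  0.01  1.32] F [ 0.6 -0.5 -6.1] M [ 0.018 -0.18   0.071] 0.0396
```

Emit:
{"name": "arm_command", "arguments": {"slide": [[0,0,0],[0,0,0],[0,0,0],[0,0,0]], "roll": [-0.016,-0.016,-0.016,0], "claw": [36,36,36,36]}}

```text
time_s: 6.85
eef_pos: [0.5632, -0.073, 0.122]
eef_rot: [-1.54, 0.011, 1.029]
wrist_force: [0.6, -0.6, -7.7]
grip_width: 0.0389
```

```bash
python3 s.py
```

```text
6.85 [ 0.5632 -0.073   0.122 ] [-1.54   0.011  1.029] F [ 0.6 -0.6 -7.7] M [-0.132 -0.212 -0.059] 0.0389
```

Emit:
{"name": "arm_command", "arguments": {"slide": [[0,0,0],[0,0,0],[0,0,0]], "roll": [-0.015,-0.015,0], "claw": [36,36,36]}}

```text
time_s: 7.15
eef_pos: [0.563, -0.0733, 0.1219]
eef_rot: [-1.541, 0.012, 0.853]
wrist_force: [0.6, -2.8, -7.7]
grip_width: 0.0394
```

```bash
cat > avg.py <<'E'
from h import *
M=[];F=[]
for k in range(8):
    robot.capture("side");s=robot.state();M.append(s["moment"]);F.append(s["wrist_force"])
M=np.array(M);print("F",np.mean(F,0).round(1),"M",M.mean(0).round(3),"std z",M[:,2].std().round(3),s["eef_pos"].round(4),s["eef_rot"].round(3),s["time_s"])
E
python3 avg.py
```

```text
F [-0.5 -4.4 -6.7] M [-0.637 -0.093  0.053] std z 0.031 [ 0.563  -0.0733  0.1219] [-1.541  0.012  0.851] 7.55
```

No bite yet: the moment is about 0.05, close to free running. Open, turn back 90° around the wings and take the next pair.

Emit:
{"name": "arm_command", "arguments": {"slide": [[0,0,0],[0,0,0],[-0.02,0.05,0.2],[0,0,0.1],[0,0,0]], "roll": [0,0,0,0,0.0], "claw": [58,58,58,58,58]}}

```text
time_s: 8.05
eef_pos: [0.563, -0.0696, 0.1396]
eef_rot: [-1.542, 0.01, 0.853]
wrist_force: [0.2, -1.2, -0.5]
grip_width: 0.0581
```

Emit:
{"name": "arm_command", "arguments": {"slide": [[0.01,0,0.03],[0.01,0,0.03],[0.01,0,0.03],[0.01,0,0.03],[0.01,0,0.03]], "roll": [0.022,0.022,0.022,0.022,0.022], "claw": [58,58,58,58,58]}}

```text
time_s: 8.55
eef_pos: [0.5662, -0.0695, 0.1489]
eef_rot: [-1.544, 0.009, 1.567]
wrist_force: [-0.3, 0.9, 0.2]
grip_width: 0.0581
```

Emit:
{"name": "arm_command", "arguments": {"slide": [[-0.015,0,0],[-0.015,0,0],[-0.015,0,0],[-0.015,0,0],[-0.01,0,0]], "roll": [0.0235,0.0235,0.0235,0.0235,0.0235], "claw": [58,58,58,58,58]}}

```text
time_s: 9.05
eef_pos: [0.5635, -0.0693, 0.1503]
eef_rot: [-1.546, 0.01, 2.318]
wrist_force: [-1.1, -0.2, -0.1]
grip_width: 0.0581
```

Emit:
{"name": "arm_command", "arguments": {"slide": [[0,0,0],[0,0,0]], "roll": [0.015,0], "claw": [58,58]}}

```text
time_s: 9.25
eef_pos: [0.5635, -0.0691, 0.1508]
eef_rot: [-1.546, 0.01, 2.42]
wrist_force: [0.5, 0.2, 0.4]
grip_width: 0.0582
```

Run:
```python
from h import *
exec(open("s.py").read())
c=robot.calibration("wrist");i=robot.capture("wrist");np.save("w3.npy",c,allow_pickle=True)
p=proj("wrist",[.5625,-.071,.134],c)[0];print(p)
x0,y0=int(p[0])-100,int(p[1])-75;print(x0,y0)
cv2.imwrite("pics/w3c.png",cv2.resize(i[y0:y0+150,x0:x0+200],(800,600),interpolation=cv2.INTER_CUBIC))
```

```text
9.25 [ 0.5635 -0.0691  0.1508] [-1.546  0.01   2.42 ] F [0.5 0.2 0.4] M [-0.053  0.03  -0.06 ] 0.0582
[275.37936104 249.73879694]
175 174
```

View pics/w3c.png

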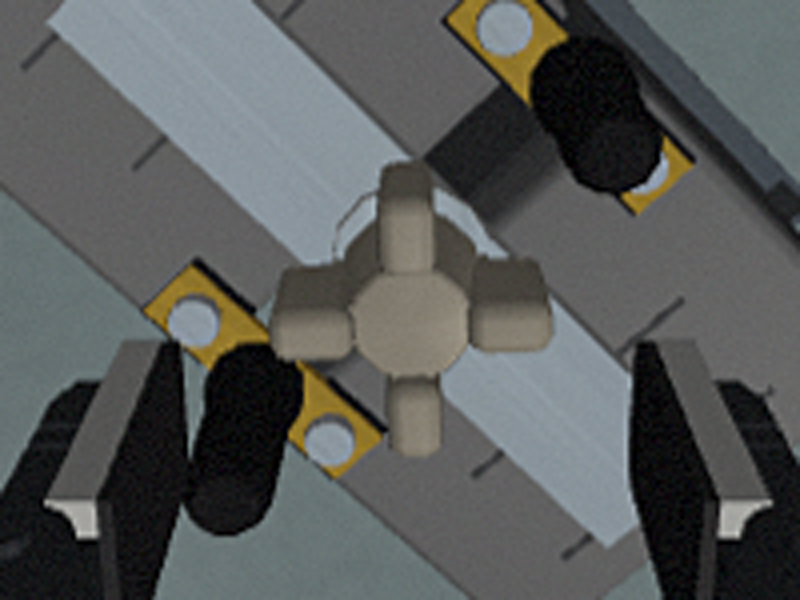

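The crop shows the wings aligned with the gripper, with the nut at (411,325) midway between the pads at 185 and 630. The bar is still parallel to the lid edges, and both posts are clear of the fingers' path. Descend and grip.

Emit:
{"name": "arm_command", "arguments": {"slide": [[0,-0.02,-0.3],[0,0,-0.2],[0,0,-0.08],[0,0,0],[0,0,0]], "roll": [0,0,0,0,0], "claw": [58,58,58,50,36]}}

```text
time_s: 9.8
eef_pos: [0.5633, -0.0697, 0.1214]
eef_rot: [-1.546, 0.01, 2.406]
wrist_force: [-5.1, 9.6, 24.2]
grip_width: 0.0396
```

Emit:
{"name": "arm_command", "arguments": {"slide": [[0,0,0],[0,0,0],[0,0,0]], "roll": [0,0,0], "claw": [36,36,36]}}

```text
time_s: 10.1
eef_pos: [0.5632, -0.0694, 0.1219]
eef_rot: [-1.547, 0.009, 2.404]
wrist_force: [2.0, -0.4, -6.5]
grip_width: 0.0391
```

```bash
python3 avg.py
```

```text
F [ 0.6 -0.4 -6.6] M [ 0.019 -0.207 -0.003] std z 0.034 [ 0.5632 -0.0694  0.1218] [-1.547  0.009  2.405] 10.5
```

Emit:
{"name": "arm_command", "arguments": {"slide": [[0,0,0],[0,0,0],[0,0,0],[0,0,0]], "roll": [-0.016,-0.016,-0.016,0], "claw": [36,36,36,36]}}

```text
time_s: 10.9
eef_pos: [0.5638, -0.0702, 0.1218]
eef_rot: [-1.547, 0.011, 2.093]
wrist_force: [0.1, 1.6, -5.7]
grip_width: 0.0391
```

```bash
python3 avg.py
```

```text
F [ 0.9 -1.2 -7. ] M [-0.244 -0.239  0.11 ] std z 0.024 [ 0.5638 -0.0702  0.1218] [-1.547  0.011  2.096] 11.3
```

Emit:
{"name": "arm_command", "arguments": {"slide": [[0,0,0],[0,0,0],[0,0,0],[0,0,0]], "roll": [-0.016,-0.016,-0.016,0], "claw": [36,36,36,36]}}

```text
time_s: 11.7
eef_pos: [0.5641, -0.0711, 0.1218]
eef_rot: [-1.547, 0.013, 1.788]
wrist_force: [0.4, 0.4, -6.7]
grip_width: 0.0392
```

```bash
python3 avg.py
```

```text
F [ 1.2 -3.  -7.6] M [-0.476 -0.243  0.182] std z 0.017 [ 0.5641 -0.071   0.1218] [-1.547  0.013  1.791] 12.1
```

It has bitten: the moment goes 0.053, 0.110, 0.182 N m, a slope of about 0.24 N m/rad as described. About 0.28 rad more is needed.

Emit:
{"name": "arm_command", "arguments": {"slide": [[0,0,0],[0,0,0],[0,0,0],[0,0,0]], "roll": [-0.014,-0.014,-0.014,0], "claw": [36,36,36,36]}}

```text
time_s: 12.5
eef_pos: [0.5641, -0.0719, 0.1218]
eef_rot: [-1.547, 0.014, 1.52]
wrist_force: [1.3, -1.8, -6.5]
grip_width: 0.0391
```

```bash
python3 avg.py; python3 avg.py
```

```text
F [ 0.9 -4.1 -7.8] M [-0.646 -0.216  0.29 ] std z 0.035 [ 0.5641 -0.0719  0.1218] [-1.547  0.014  1.523] 12.9
F [ 0.7 -4.5 -7.9] M [-0.742 -0.21   0.261] std z 0.013 [ 0.5641 -0.0718  0.1218] [-1.547  0.014  1.522] 13.3
```

Two averages give 0.29 and 0.26 N m, and the slope predicts 0.25. That is hand-tight, so I let go and lift.

Emit:
{"name": "arm_command", "arguments": {"slide": [[0,0,0],[0,0,0],[0,0,0],[0,0,0.2],[0,0,0.5]], "roll": [0,0,0,0,0], "claw": [58,58,58,58,58]}}

```text
time_s: 13.8
eef_pos: [0.5629, -0.0705, 0.1568]
eef_rot: [-1.544, 0.012, 1.522]
wrist_force: [2.4, -0.1, 0.1]
grip_width: 0.0578
```

Emit:
{"name": "arm_command", "arguments": {"slide": [[0,0,0.6],[0,0,0.6],[-0.4,0,0.4],[-0.4,0,0.2],[0,0,0]], "roll": [0,0,0,0,0], "claw": [70,70,70,70,70]}}

```text
time_s: 14.3
eef_pos: [0.5234, -0.0701, 0.2571]
eef_rot: [-1.55, 0.012, 1.522]
wrist_force: [-0.4, -0.2, -0.5]
grip_width: 0.07
```

Run:
```python
from h import *
exec(open("s.py").read())
w=robot.capture("wrist");s=robot.capture("scene");d=robot.capture("side")
cv2.imwrite("pics/end.png",cv2.resize(np.vstack([np.hstack([s,d]),np.hstack([w,w*0])]),(800,600)))
cv2.imwrite("pics/endw.png",w)
c=robot.calibration("wrist");np.save("w4.npy",c,allow_pickle=True)
```

```text
14.3 [ 0.5234 -0.0701  0.2571] [-1.55   0.012  1.522] F [-0.4 -0.2 -0.5] M [ 0.005 -0.035 -0.014] 0.07
```

View pics/end.png

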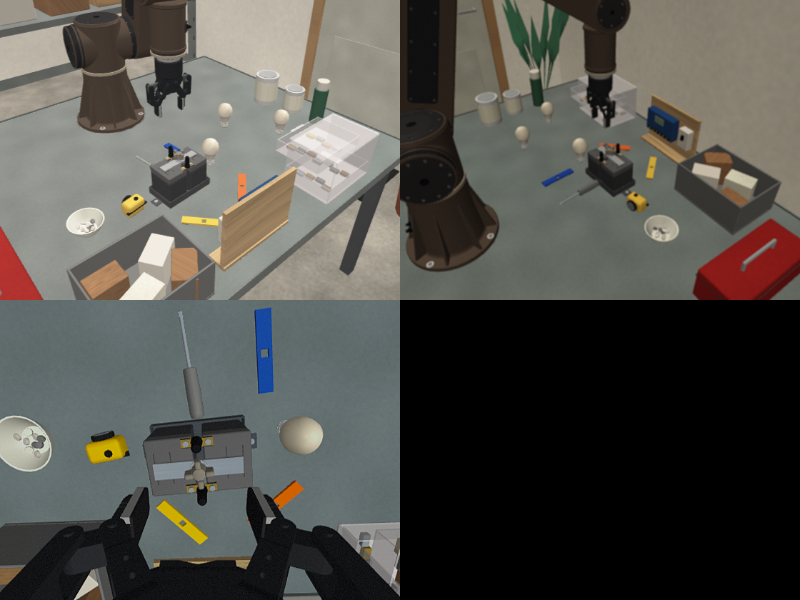

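View pics/endw.png

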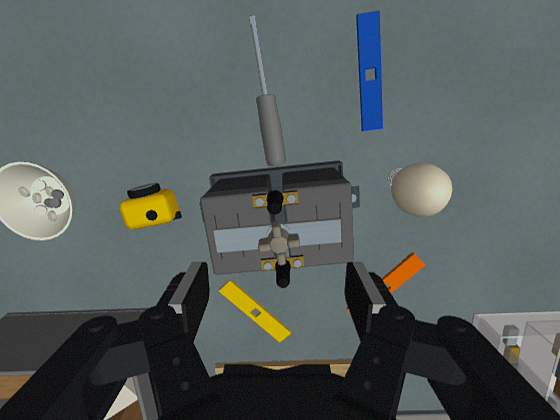

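The bar's lower edge runs (215,252)-(342,243) and the lid's (213,274)-(353,262). They are parallel within about 0.02 rad. The bystanders stand where they were and the gripper is clear.

```bash
python3 -c "
from workcell import robot
print(robot.close_job(),robot.state()['time_s'])"
```

```text
the job is handed in; nothing more can be done
the job is handed in; nothing more can be done
```

The bar is square across both batteries, the nut is at about a quarter of a newton metre, and the job is handed in; no verdict came back. I swung the steel bar square with the gripper, then turned the nut clockwise in two grips (about 55° and 50°), let go and lifted clear.

**Nut torque:** the last two averaged readings were 0.29 and 0.26 N m, not quite agreeing. Extrapolating the measured slope (about 0.24 N m/rad) gives 0.25 N m. I could not read the nut-to-bar force directly; from the torque I put it at roughly 40 N.

**Bar:** it lies within about 0.02 rad of square, from one close measurement and the final picture.

**Surroundings:** by eye, the bystanders stand where they were, and no contact with the posts was seen. The gripper was clear, with wrist force near zero, just after 14 s on the clock.

**Oddities:** the tool tilted about 0.03 rad during the turns. The wrist force also jumped briefly to about 26 N as the fingers closed for the second grip. Neither had a visible effect.

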